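# Stack the roller axle and wedge it tight

### The job

On the bench fixture the bearing is already on the upright axle but not yet down on its seat: slide the plain spacer tube down onto the bearing, then the shouldered washer on top of it with its shoulder up. Then push the forked wedge in over the washer until the bearing is home and the stack is clamped firmly (about 15 N of push, not more than 20 N) and leave it there. Work gently, and leave the other parts and tools where they are.

Things in the scene. Friction and masses are not known exactly. Their poses are not given: they have to be found in the camera images.
- shaft_tip (a point): Top of the upright steel axle, on its axis, 122 mm above the table. Axes as the fixture's. The axle is 16 mm thick; its top 7 mm tapers to 9 mm.
- fixture: Bench fixture; origin at the axle's foot on the table. Its y axis points from the axle along the guide rails to the forked wedge, z up. Aluminium base 80 mm wide in x, 15 mm high, from y = -48 to +182 mm. The two rails (x = +-21 to 29, y = 40 to 172 mm) are 103 mm high.
- bearing_top (a point): Middle of the top of the bearing (42 mm wide) round the axle, 40 to 59 mm above the table. The bearing is a light push fit: about 5 N slides it down onto its seat, a collar hidden under it. Neither the gap (0.5 to 9 mm) nor the seat's height is measured, and both differ each time: only the rise in force shows that it is home.
- spacer_mid (a point): Centre of the plain steel spacer tube, standing on end on the table: 34 mm outside, 21 mm high, 18 mm bore. z along its bore. It can be gripped on its outside.
- washer_mid (a point): Centre (half-way up its full height, on the axis) of the shouldered steel washer, lying shoulder up: flange 42 mm wide and 9 mm thick below, shoulder 28 mm wide and 5 mm high above, 14 mm in all, 18 mm bore. z along its bore, towards the shoulder. It can be gripped on the flange's rim.
- fork: Forked steel wedge in the rails. It slides only along its own -y, towards and past the axle, 120 mm at most, with about 3 N of drag. Origin midway between its two tine tips, on their underside, 97 mm above the table, at the start 40 to 50 mm short of the axle's axis. Tines 96 mm long, 19 mm apart; they pass either side of the axle. A wedge pushed tight stays when let go.
- fork_push (a point): Middle of the back face of the wedge's upright plate, 127 mm above the table: push here towards the fork's -y. Plate 36 mm wide, 10 mm thick, top at 139 mm, 108 mm behind the tine tips. The tines' underside slopes down towards the plate by 1 in 3, so that they ride on the washer's shoulder and press the stack down. Where it gets tight differs each time: 60 to 118 mm of travel.
- ring_spot (a point): Bystander: small steel ring, 28 mm wide, 8 mm thick, 10 mm bore, too small for the axle. Origin at the middle of its underside.
- plug_spot (a point): Bystander: solid steel end plug without a bore, 34 mm wide foot, 20 mm stem, 22 mm high. Origin at the middle of its underside.
- driver_grip (a point): Bystander: screwdriver with black handle, lying beyond the fixture. Origin on its handle.
- wrench_grip (a point): Bystander: steel wrench lying at the robot's right. Origin on its handle.
- bottle_spot (a point): Bystander: amber bottle, 60 mm wide, 150 mm high, standing. Origin at the middle of its underside.
- tape_spot (a point): Bystander: black ring-shaped empty tape core, 90 mm wide, 24 mm high, lying at the robot's left. Origin at the middle of its underside.
There are look-alikes about, which are no part of the job. Leave any red look-alike of the part that bears spacer_mid alone. What is shaped like the fixture but red is not meant.

How it is judged (in metres and radians):
On the way, in this order (a step that is already met when the one before it is completed fails the run):
1. the spacer is down on the bearing, round the axle (horizontal distance between spacer_mid and shaft_tip below 0.003 m and z of spacer_mid in the frame of bearing_top below 0.0125 m and angle between spacer_mid's own z axis and vertical below 0.15 rad), for 0.2 s.
2. the washer, shoulder up, is down on the spacer, round the axle (horizontal distance between washer_mid and shaft_tip below 0.003 m and z of washer_mid in the frame of spacer_mid below 0.0195 m and z of spacer_mid in the frame of bearing_top below 0.0125 m and angle between washer_mid's own z axis and vertical below 0.15 rad), for 0.2 s.
3. the wedge is pushed in over the washer and clamps it with more than 11 N (contact force between fork and washer above 11 N), for 0.2 s.
At the end, for the whole second after the job is handed in: The spacer is down on the bearing and the washer, shoulder up, on the spacer, each within 2 mm, both round the axle within 3 mm and upright within 0.15 rad; the wedge's tines are past the axle and, left alone, clamp the washer with more than 11 N (which they can do only with the bearing home) (all of step 2 and horizontal distance between spacer_mid and shaft_tip below 0.003 m and angle between spacer_mid's own z axis and vertical below 0.15 rad and z of washer_mid in the frame of spacer_mid above 0.0155 m and y of fork in the frame of shaft_tip below 0.005 m and contact force between fork and washer above 11 N); the robot touches nothing.
It fails at once if the wedge is forced: it presses the washer with more than 33 N (contact force between fork and washer above 33 N).
It fails at once if the stack is forced: the spacer is pressed on bearing or axle with more than 40 N (contact force between spacer and fixture above 40 N).
It fails at once if another part or tool is moved by more than 25 mm (distance of any of ring_spot, plug_spot, driver_grip, wrench_grip, bottle_spot, tape_spot from where it was at the start of the episode above 0.025 m).
It also fails if it takes over 67 s, if anything falls off the work surface, if the arm or the gripper's body presses on something with over 40 N, if the wrist force passes 120 N, or if a joint passes its speed limit or range.

### The arm

A 6-joint arm with a two-finger parallel gripper is mounted at the origin on the work surface. World frame = base frame: x ahead of the robot, y to its left, z up, the work surface at z = 0. Lengths are in mm, angles in degrees, forces in N, time in s.
With the tool pointing down it reaches from about 350 to 850 mm from the base axis. Payload 8.1 kg.
Tool frame: the origin (TCP) lies midway between the tips of the shut fingers; the grasp point (between the pads) lies 19 mm behind it (r.grip_depth is the distance from the TCP to the grasp point, in mm); z points along the fingers, y is the direction in which the jaws open and shut (so a half turn about z gives the same grasp; the last joint's range is limited). The gripper opens to 85 mm and grips with 20 to 120 N. Pads are 22 mm wide; open, the fingers measure 114 mm over their backs; the gripper's body (76 mm by 85 mm) begins 54 mm behind the grasp point. The pads swing forward as they close: fully open they stand 13 mm farther back than shut.
Start: joints at [-79.893, 7.471, 85.268, -0, 87.261, -4.893], TCP at [155.312, -579.555, 231.292] pointing down, gripper open.
Joint ranges: [-169.43, 169.43], [-51.17, 129.36], [1.28, 143.12], [-76.62, 256.62], [0, 156.53], [-152.29, 152.29]. Speed limits (degrees/s): [136.94, 136.94, 159.86, 180, 180, 180].

### API

Orientations are given as [roll, pitch, yaw] about the fixed x, y, z axes, in that order (R = Rz(yaw) Ry(pitch) Rx(roll)).
In Python, from bench import r, imaging gives the robot as it stands.
- The arm moves only by the shell command python3 -m creep 'ROWS' [FORCE]. ROWS is text: rows parted by semicolons, each of 7 numbers parted by spaces: the shift along the tool's x, y, z in cm, then the turn, a rotation vector about the tool's x, y, z in degrees, then the finger opening in cm, from 0 to 8.54. In form: dx dy dz ax ay az gripper; .... A call has 1 to 20 rows; each row is the pose to reach, as a shift and turn from the pose measured when the call began, along the tool's axes at that moment; what a row does not reach only later rows make up. A row lasts 1/10 s, in which the tool goes at most 50 mm and 8.59 degrees, less where a joint would pass 70% of its speed; a pose out of reach is approached as far as the arm can. A call with a gripper value outside its range is refused whole. The fingers move at their own pace and stop on an object; FORCE is the grip in N (left out, the last holds). Time passes only in rows, so rows that repeat a pose let the fingers close. It gives the time, the measured TCP pose, the force and the opening at its end, in the units of the state.
- r.sense(): the state, without advancing time (a new reading comes with each control period).
- imaging.snapshot(name): name is "scene" or "top" or "wrist"; returns the picture (384x512x3 uint8, red, green, blue); there is no depth.
- imaging.camera_info(name): a dict with "camera_matrix" (3x3 intrinsics, pixels), "k1" (the pictures are not rectified: a ray, as slopes to the right and down, at radius r is drawn at 1 + k1 r^2 times it, then the intrinsics apply), "R" (3x3) and "t" (3): a world point X has camera coordinates R X + t. Camera axes: x right, y down, z forward; pixel columns grow to the right and rows downward; lengths in mm; the calibration is good to about 2 mm. A picture is of the moment at which its call begins: read the wrist's pose just before it. camera_info takes no time and is no camera call; for the wrist camera it gives the pose at the moment of the call.
- r.hand_in(): hands the job in, once; it reports no verdict.
The state is a dict: "time": time; "joint_pos": joint angles; "qd": joint speeds; "joint_efforts": joint torques, N m; "tool_pos": TCP position; "tcp_rot": TCP orientation; "ft_force": force on the tool from outside, world axes, zero at the start; "wrist_torque": the same for the moment, N m; "finger_gap": finger opening in mm.
Only numpy, scipy, OpenCV 4.12 (cv2) and the standard library are available. Lean on these libraries where they do the work, as an engineer would, in place of code of your own. Each camera call takes 0.05 s, during which the arm holds its last target.

## Working session

There is one attempt and no reset: what is moved stays moved. The work goes in short steps, Python scripts to look and compute and a shell command to move; the robot and the scene stay as the last step left them, time stands still between calls to the robot, and variables do not carry over. Pictures are saved under pics/ and viewed, and the job is handed in when it is done.

```bash
ls; mkdir -p pics; python3 - <<'E'
from bench import r, imaging
import cv2
print(r.sense())
for n in ("scene","top","wrist"):
    im=imaging.snapshot(n); cv2.imwrite(f"pics/{n}0.png",im[:,:,::-1])
    c=imaging.camera_info(n); print(n,c)
E
```

```text
pics
{'time': 0.0, 'joint_pos': array([-7.98924030e+01,  7.51499305e+00,  8.53297505e+01,  2.10675226e-03,
        8.72632778e+01, -4.89159191e+00]), 'qd': array([-1.71094212e-02,  8.21369213e-02,  2.78605919e-03,  4.77325914e-02,
        9.17799367e-06,  1.79390591e-02]), 'joint_efforts': array([-2.68655189e-03, -5.69404292e+01, -5.00549340e+01, -6.21158561e-04,
        1.45243984e-02, -2.80580474e-05]), 'tool_pos': array([ 155.23360956, -578.98893375,  230.24113727]), 'tcp_rot': array([-1.79892551e+02, -1.13075454e-02,  1.49990758e+01]), 'ft_force': array([ 0.36633003,  0.36945702, -0.50016237]), 'wrist_torque': array([0.04677776, 0.03523115, 0.02563475]), 'finger_gap': 85.26849034438544}
scene {'camera_matrix': array([[480.45194035,   0.        , 252.51537631],
       [  0.        , 480.45194035, 190.23148734],
       [  0.        ,   0.        ,   1.        ]]), 'k1': -0.13319401521640026, 'R': array([[ 1.27393866e-01,  9.91852155e-01,  3.26385698e-04],
       [ 8.19170605e-01, -1.05029037e-01, -5.63851417e-01],
       [-5.59222963e-01,  7.20985773e-02, -8.25876185e-01]]), 't': a
[... 185 characters left out ...]
  0.        ,   0.        ,   1.        ]]), 'k1': 0.0037009703520755536, 'R': array([[-0.02592634, -0.99960881, -0.01049095],
       [-0.98649894,  0.02728105, -0.16147938],
       [ 0.16170242,  0.00616274, -0.98682032]]), 't': array([  35.6842652 ,  558.722807  , 1179.03455461])}
wrist {'camera_matrix': array([[288.92834949,   0.        , 255.53867118],
       [  0.        , 288.92834949, 189.74104896],
       [  0.        ,   0.        ,   1.        ]]), 'k1': -0.05397263594603604, 'R': array([[ 0.25917701, -0.96582794, -0.00191309],
       [-0.93096816, -0.25034888,  0.26575125],
       [-0.25714892, -0.06709558, -0.96403974]]), 't': array([-598.28598284,  -34.6000324 ,  378.02175098])}
```

View pics/scene0.png

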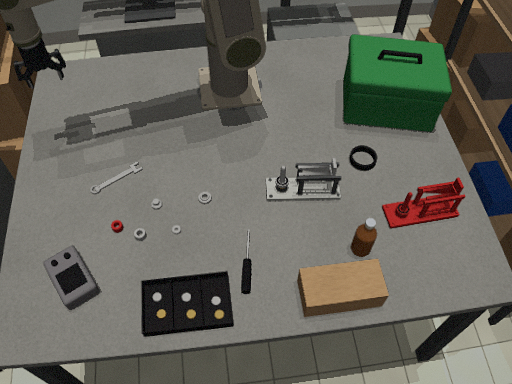

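View pics/top0.png

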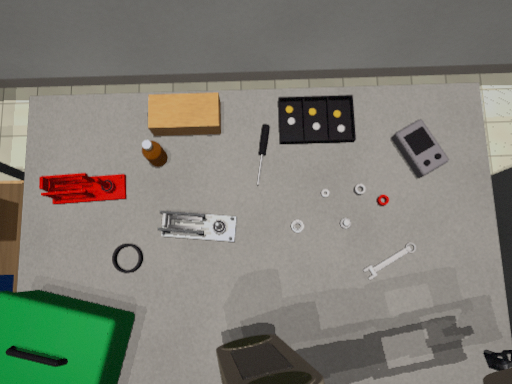

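View pics/wrist0.png

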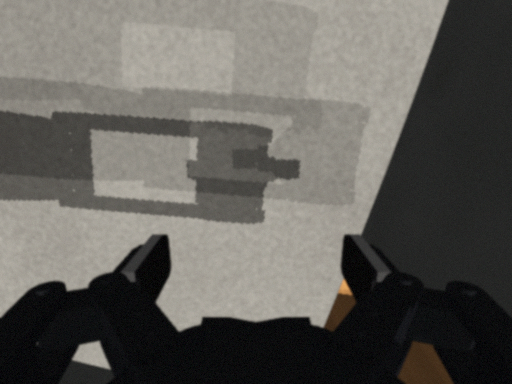

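```bash
cat > h.py <<'E'
import numpy as np, cv2
from bench import r, imaging
def ray(c,uv):
    K=c["camera_matrix"]; k=np.array([c["k1"],0,0,0,0])
    p=cv2.undistortPoints(np.array([[uv]],float),K,k)[0,0]
    R=c["R"]; return -R.T@c["t"], R.T@np.array([p[0],p[1],1])
def onplane(c,uv,z):
    o,d=ray(c,uv); return o+d*(z-o[2])/d[2]
def proj(c,X):
    rv=cv2.Rodrigues(c["R"])[0]
    return cv2.projectPoints(np.array(X,float).reshape(-1,1,3),rv,c["t"],c["camera_matrix"],np.array([c["k1"],0,0,0.]))[0].reshape(-1,2)
E
python3 - <<'E'
from h import *
t=cv2.imread('pics/top0.png'); s=cv2.imread('pics/scene0.png')
a=cv2.resize(t[170:250,150:410],None,fx=3,fy=3,interpolation=cv2.INTER_CUBIC)
b=cv2.resize(s[150:250,100:360],None,fx=3,fy=3,interpolation=cv2.INTER_CUBIC)
cv2.imwrite('pics/z1.png',np.vstack([a,b]))
c=imaging.camera_info('top');cs=imaging.camera_info('scene')
for n,uv in dict(big=(297,226),plug=(346,223),mid=(360,189),small=(325,193),red=(383,200)).items(): print(n,onplane(c,uv,15).round(1))
for n,uv in dict(big=(205,197),plug=(157,203),mid=(140,234),small=(177,230),red=(117,226)).items(): print(n,onplane(cs,uv,15).round(1))
E
```

```text
big [ 485.  -123.9   15. ]
plug [ 490.3 -276.1   15. ]
mid [ 596.4 -327.    15. ]
small [ 586.7 -216.4   15. ]
red [ 559.4 -396.2   15. ]
big [ 494.4 -124.9   15. ]
plug [ 497.8 -273.4   15. ]
mid [ 601.  -325.8   15. ]
small [ 600.9 -215.9   15. ]
red [ 565.  -395.3   15. ]
```

View pics/z1.png

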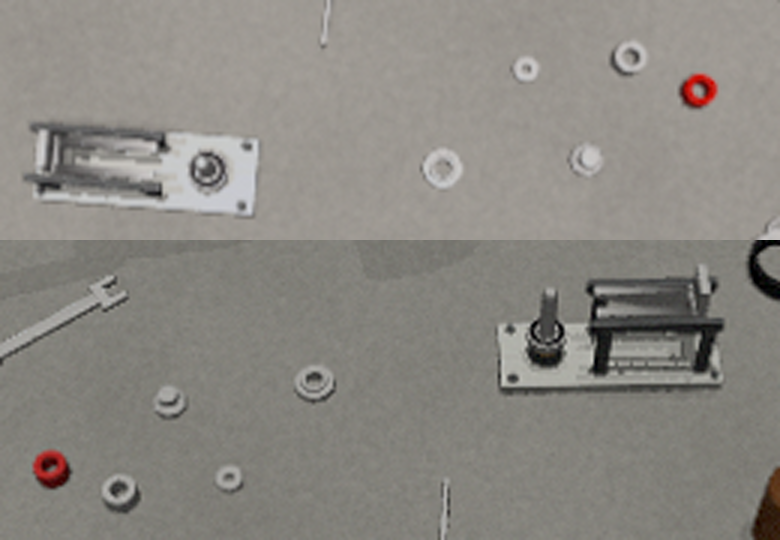

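```bash
python3 - <<'E'
from h import *
t=cv2.imread('pics/top0.png'); s=cv2.imread('pics/scene0.png')
a=cv2.resize(t[200:250,150:245],None,fx=8,fy=8,interpolation=cv2.INTER_CUBIC)[:400]
b=cv2.resize(s[150:210,255:350],None,fx=8,fy=8,interpolation=cv2.INTER_CUBIC)
cv2.imwrite('pics/z2.png',a);cv2.imwrite('pics/z3.png',b)
c=imaging.camera_info('wrist'); st=r.sense()
o=-c["R"].T@c["t"]
from scipy.spatial.transform import Rotation as Ro
Rt=Ro.from_euler('xyz',st['tcp_rot'],degrees=True).as_matrix()
print('cam in tool',Rt.T@(o-st['tool_pos']), (c["R"]@Rt).round(3))
E
```

```text
cam in tool [  67.28959345   -0.79837616 -142.00151558] [[ 0.     1.     0.   ]
 [-0.964  0.    -0.266]
 [-0.266 -0.     0.964]]
```

View pics/z2.png

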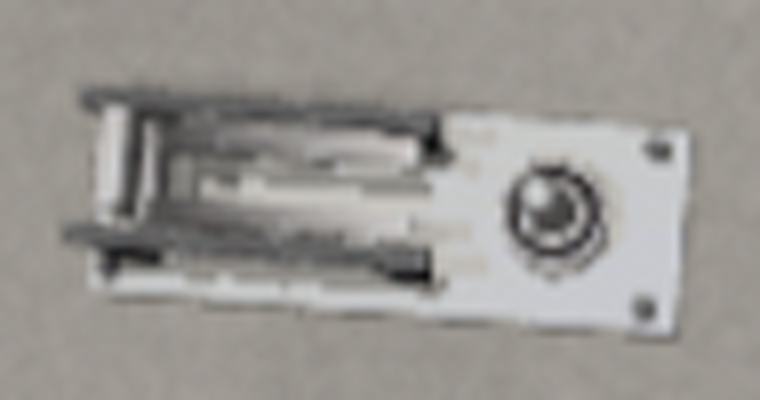

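View pics/z3.png

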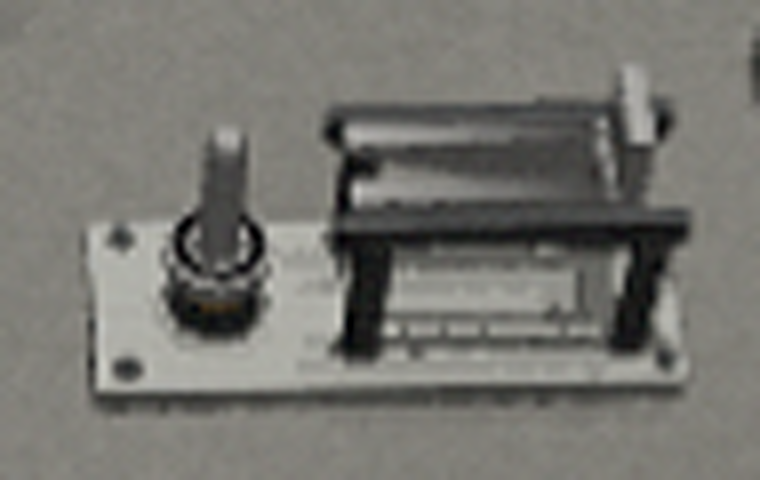

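```bash
python3 - <<'E'
from h import *
c=imaging.camera_info('top');cs=imaging.camera_info('scene')
for uv in [(217.5,224.4),(218.5,225.5)]: print(onplane(c,uv,122))
print(onplane(cs,(283.4,166.3),122))
# base corners top
for uv in [(672,330),(690,125),(90,290)]: print(onplane(c,(150+uv[0]/8,200+uv[1]/8),15))
for uv in [(97,392),(690,378),(90,225)]: print(onplane(cs,(255+uv[0]/8,150+uv[1]/8),15))
print(-c["R"].T@c["t"],-cs["R"].T@cs["t"])
E
```

```text
[485.02248442 113.55073655 122.        ]
[481.80515646 110.74663997 122.        ]
[487.2786347  115.73697487 122.        ]
[443.02633804  72.6874028   15.        ]
[522.63193762  64.09920051  15.        ]
[464.52177656 298.10622224  15.        ]
[526.06726049  64.32955541  15.        ]
[549.0225212  293.19437116  15.        ]
[447.41416804  73.00507219  15.        ]
[ 361.4518806    13.16167901 1254.09183517] [1324.62664949  -83.9560058  1250.6173443 ]
```

```bash
cat >> h.py <<'E'
from scipy.spatial.transform import Rotation as Ro
def toolR(yaw,tilt=0):
    # pointing down, yaw; tilt: body leans toward tool -x (tool z leans to tool +x)
    return Ro.from_euler('xyz',[180,0,yaw],degrees=True)*Ro.from_euler('y',tilt,degrees=True)
def row(pos,yaw,tilt=0):
    s=r.sense(); R0=Ro.from_euler('xyz',s['tcp_rot'],degrees=True)
    d=R0.inv().apply(np.array(pos)-s['tool_pos'])/10
    w=(R0.inv()*toolR(yaw,tilt)).as_rotvec(degrees=True)
    print('ROW',d.round(3),w.round(2))
def st():
    s=r.sense(); print(round(s['time'],2),s['tool_pos'].round(2),s['tcp_rot'].round(2),'F',s['ft_force'].round(1),'gap',round(s['finger_gap'],1),'j',s['joint_pos'].round(0))
E
python3 - <<'E'
from h import *
row((598,-326,130),84.4); print(toolR(84.4,30).as_matrix()[:,2])
E
```

```text
ROW [ 49.318 -12.976  10.071] [-7.00e-02 -6.00e-02 -6.94e+01]
[ 0.04879145  0.4976137  -0.8660254 ]
```

```bash
python3 -m creep '49.3 -13.0 10 0 0 -69.4 8.5;49.3 -13.0 10 0 0 -69.4 8.5;49.3 -13.0 10 0 0 -69.4 8.5;49.3 -13.0 10 0 0 -69.4 8.5;49.3 -13.0 10 0 0 -69.4 8.5;49.3 -13.0 10 0 0 -69.4 8.5;49.3 -13.0 10 0 0 -69.4 8.5;49.3 -13.0 10 0 0 -69.4 8.5;49.3 -13.0 10 0 0 -69.4 8.5;49.3 -13.0 10 0 0 -69.4 8.5;49.3 -13.0 10 0 0 -69.4 8.5;49.3 -13.0 10 0 0 -69.4 8.5;49.3 -13.0 10 0 0 -69.4 8.5;49.3 -13.0 10 0 0 -69.4 8.5'; python3 - <<'E'
from h import *
st(); im=imaging.snapshot('wrist'); cv2.imwrite('pics/w1.png',im[:,:,::-1]); st()
np.save('w1.npy',imaging.camera_info('wrist'),allow_pickle=True)
E
```

```text
time: 1.55
tool_pos: [596.8, -327.0, 131.0]
tcp_rot: [-180.0, -0.1, 84.3]
ft_force: [-0.2, -0.2, 0.1]
finger_gap: 84.8
1.55 [ 596.8  -326.99  130.99] [-1.7997e+02 -5.0000e-02  8.4330e+01] F [-0.2 -0.2  0.1] gap 84.8 j [-33.  23.  77.   0.  80. -27.]
1.6 [ 596.79 -327.14  131.21] [-1.7999e+02 -5.0000e-02  8.4300e+01] F [-0.2  0.   0.7] gap 85.0 j [-33.  23.  77.   0.  80. -27.]
```

View pics/w1.png

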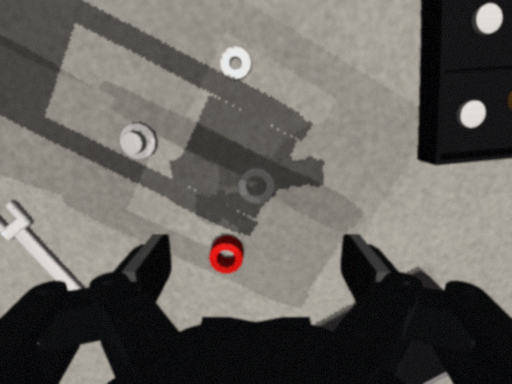

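```bash
python3 - <<'E'
from h import *
im=cv2.imread('pics/w1.png'); c=np.load('w1.npy',allow_pickle=True).item()
cr=im[155:217,222:292].astype(float); cr=np.clip((cr-20)*1.8,0,255).astype(np.uint8)
z=cv2.resize(cr,None,fx=10,fy=9.5,interpolation=cv2.INTER_CUBIC)
# predicted outlines at guess
cv2.imwrite('pics/w1z.png',z)
for uv in [(257,185)]:
  print(onplane(c,uv,21))
E
```

```text
[ 598.08466387 -324.15087385   21.        ]
```

View pics/w1z.png

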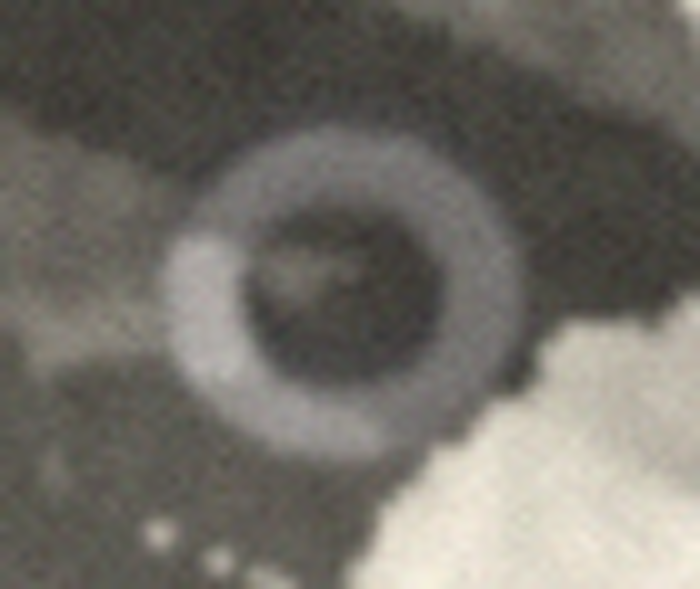

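```bash
python3 - <<'E'
from h import *
c=np.load('w1.npy',allow_pickle=True).item()
print(onplane(c,(255.85,185.2),21))
cs=imaging.camera_info('scene');ct=imaging.camera_info('top')
for z in (15,40,45,50,55,59,122): 
  p=proj(cs,[(486.5,115.2,z)])[0]; q=proj(ct,[(486.5,115.2,z)])[0]
  print(z,((p-[255,150])*8).round(1),((q-[150,200])*8).round(1))
row((486.5,115,240),84.4)
E
```

```text
[ 597.0348022  -324.23359962   21.        ]
15 [211.  294.3] [560.5 220.8]
40 [214.2 257.4] [555.  214.3]
45 [214.9 249.9] [553.9 213. ]
50 [215.5 242.4] [552.7 211.7]
55 [216.2 234.8] [551.6 210.3]
59 [216.7 228.7] [550.7 209.2]
122 [225.4 128.9] [535.3 191.2]
ROW [ 42.91  -15.367 -10.837] [-0.01 -0.05 -0.1 ]
```

```bash
python3 -m creep '42.9 -15.4 -10 0 0 0 8.5;42.9 -15.4 -10 0 0 0 8.5;42.9 -15.4 -10 0 0 0 8.5;42.9 -15.4 -10 0 0 0 8.5;42.9 -15.4 -10 0 0 0 8.5;42.9 -15.4 -10 0 0 0 8.5;42.9 -15.4 -10 0 0 0 8.5;42.9 -15.4 -10 0 0 0 8.5;42.9 -15.4 -10 0 0 0 8.5;42.9 -15.4 -10 0 0 0 8.5;42.9 -15.4 -10 0 0 0 8.5;42.9 -15.4 -10 0 0 0 8.5;42.9 -15.4 -10 0 0 0 8.5'; python3 - <<'E'
from h import *
st(); im=imaging.snapshot('wrist'); cv2.imwrite('pics/w2.png',im[:,:,::-1]); st()
np.save('w2.npy',imaging.camera_info('wrist'),allow_pickle=True)
E
```

```text
time: 2.9
tool_pos: [486.2, 113.4, 231.3]
tcp_rot: [-180.0, -0.0, 84.2]
ft_force: [-0.2, -0.2, 0.2]
finger_gap: 85.0
2.9 [486.23 113.35 231.33] [-1.7997e+02 -2.0000e-02  8.4190e+01] F [-0.2 -0.2  0.2] gap 85.0 j [  7.  -8. 101.   0.  87.  13.]
2.95 [486.26 113.37 231.27] [-1.7996e+02 -3.0000e-02  8.4170e+01] F [-0.1 -0.  -0.9] gap 84.9 j [  7.  -8. 101.   0.  87.  13.]
```

View pics/w2.png

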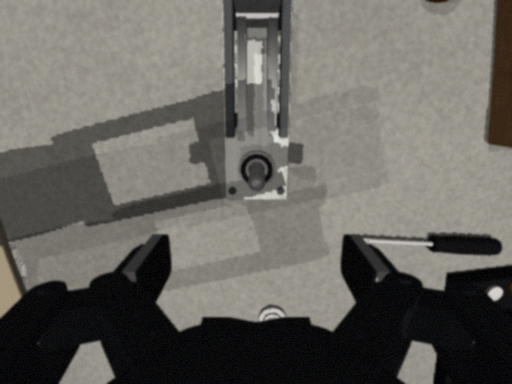

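```bash
python3 - <<'E'
from h import *
im=cv2.imread('pics/w2.png'); c=np.load('w2.npy',allow_pickle=True).item()
cr=im[140:200,222:292].astype(float); cr=np.clip((cr-15)*1.5,0,255).astype(np.uint8)
cv2.imwrite('pics/w2z.png',cv2.resize(cr,None,fx=10,fy=10,interpolation=cv2.INTER_CUBIC))
for x0 in (484,486,488): print([(((proj(c,[(x0,y,z)])[0]-[222,140]+.5)*10).round(0)) for y,z in ((114,122),(114,115),(114,59),(114,40))])
print(((proj(c,[(486,116,z) for z in(122,59,50,40)])-[222,140]+.5)*10).round(0))
E
```

```text
[array([319., 486.]), array([319., 467.]), array([323., 339.]), array([324., 305.])]
[array([341., 484.]), array([341., 465.]), array([341., 337.]), array([341., 303.])]
[array([363., 482.]), array([362., 462.]), array([359., 335.]), array([358., 302.])]
[[339. 463.]
 [339. 320.]
 [339. 304.]
 [339. 287.]]
```

View pics/w2z.png

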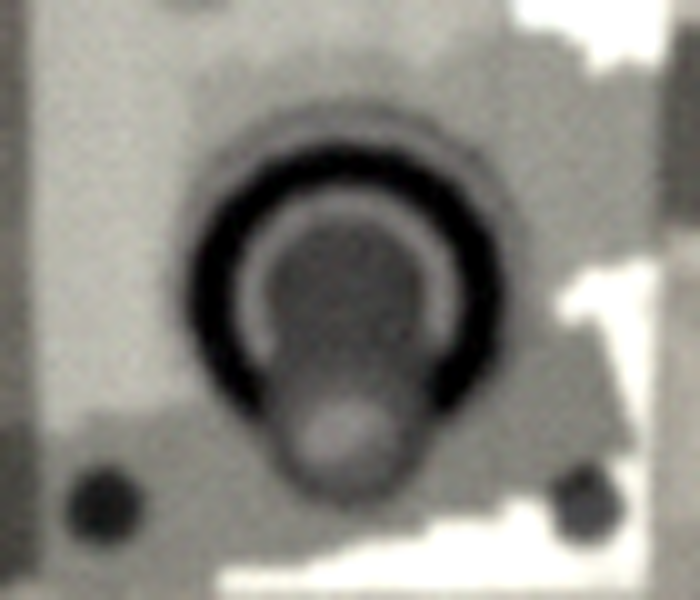

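```bash
python3 - <<'E'
from h import *
row((597,-324.2,60),84.3)
E
```

```text
ROW [-42.414  15.472  17.098] [-0.04 -0.03 -0.13]
```

```bash
python3 -m creep '-42.4 15.5 17.1 0 0 0 6;-42.4 15.5 17.1 0 0 0 6;-42.4 15.5 17.1 0 0 0 6;-42.4 15.5 17.1 0 0 0 6;-42.4 15.5 17.1 0 0 0 6;-42.4 15.5 17.1 0 0 0 6;-42.4 15.5 17.1 0 0 0 6;-42.4 15.5 17.1 0 0 0 6;-42.4 15.5 17.1 0 0 0 6;-42.4 15.5 17.1 0 0 0 6;-42.4 15.5 17.1 0 0 0 6;-42.4 15.5 17.1 0 0 0 6;-42.4 15.5 17.1 0 0 0 6;-42.4 15.5 17.1 0 0 0 6'; python3 - <<'E'
from h import *
st(); im=imaging.snapshot('wrist'); cv2.imwrite('pics/w3.png',im[:,:,::-1]); st()
np.save('w3.npy',imaging.camera_info('wrist'),allow_pickle=True)
row((597,-324.2,6),84.3)
E
```

```text
time: 4.35
tool_pos: [597.6, -323.5, 60.8]
tcp_rot: [180.0, -0.0, 84.2]
ft_force: [-0.9, 0.2, -0.2]
finger_gap: 60.1
4.35 [ 597.55 -323.48   60.81] [ 1.7999e+02 -1.0000e-02  8.4210e+01] F [-0.9  0.2 -0.2] gap 60.1 j [-33.  27.  80.   0.  73. -27.]
4.4 [ 597.7  -323.37   60.92] [179.98  -0.    84.23] F [-0.5  0.7 -0.5] gap 60.0 j [-33.  27.  80.   0.  73. -27.]
ROW [-0.089 -0.063  5.492] [ 0.02 -0.   -0.07]
```

View pics/w3.png

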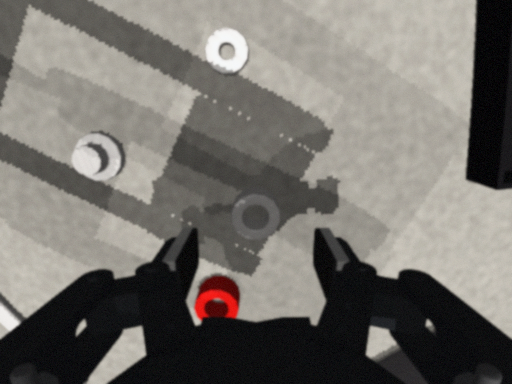

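```bash
python3 -m creep '-0.1 -0.05 3 0 0 0 6;-0.1 -0.05 4.5 0 0 0 6;-0.1 -0.05 5.4 0 0 0 6;-0.1 -0.05 5.4 0 0 0 6;-0.1 -0.05 5.4 0 0 0 5;-0.1 -0.05 5.4 0 0 0 3;-0.1 -0.05 5.4 0 0 0 3;-0.1 -0.05 5.4 0 0 0 3;-0.1 -0.05 5.4 0 0 0 3;-0.1 -0.05 5.4 0 0 0 3;-0.1 -0.05 5.4 0 0 0 3' 40; python3 - <<'E'
from h import *
st(); row((597,-324.2,150),84.3)
E
```

```text
time: 5.5
tool_pos: [598.2, -324.9, 8.5]
tcp_rot: [179.8, 0.1, 84.2]
ft_force: [-0.3, -0.3, 5.9]
finger_gap: 31.5
5.5 [ 598.16 -324.95    8.54] [1.7985e+02 6.0000e-02 8.4230e+01] F [-0.3 -0.3  5.9] gap 31.5 j [-33.  30.  81.   0.  68. -27.]
ROW [  0.048  -0.085 -14.146] [ 0.15  0.06 -0.07]
```

```bash
python3 - <<'E'
from h import *
im=imaging.snapshot('wrist'); cv2.imwrite('pics/w4.png',im[:,:,::-1]); st()
E
```

```text
5.55 [ 598.16 -324.95    8.54] [1.7985e+02 6.0000e-02 8.4230e+01] F [-0.3 -0.2  6.1] gap 31.3 j [-33.  30.  81.   0.  68. -27.]
```

View pics/w4.png

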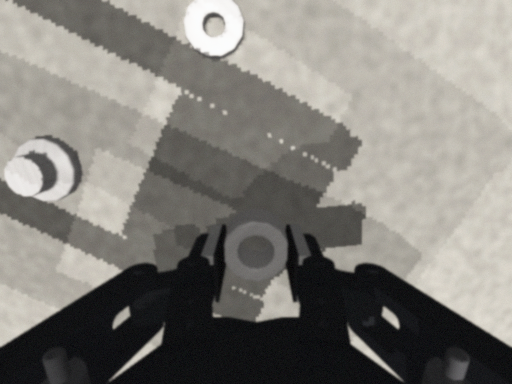

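```bash
python3 -m creep '0 0 -1 0 0 0 3;0 0 -3 0 0 0 3;0 0 -7 0 0 0 3;0 0 -12 0 0 0 3;0 0 -15 0 0 0 3;0 0 -15 0 0 0 3;0 0 -15 0 0 0 3'; python3 - <<'E'
from h import *
st();im=imaging.snapshot('wrist'); cv2.imwrite('pics/w5.png',im[:,:,::-1]); st()
cr=im[200:340,180:330,::-1].astype(float);cr=np.clip(cr*1.8,0,255).astype(np.uint8)
cv2.imwrite('pics/w5z.png',cv2.resize(cr,None,fx=4,fy=4,interpolation=cv2.INTER_CUBIC))
np.save('w5.npy',imaging.camera_info('wrist'),allow_pickle=True)
E
```

```text
time: 6.25
tool_pos: [598.1, -325.1, 159.8]
tcp_rot: [179.7, 0.1, 84.2]
ft_force: [-0.3, -0.7, -1.2]
finger_gap: 31.4
6.25 [ 598.14 -325.06  159.8 ] [1.7975e+02 1.2000e-01 8.4230e+01] F [-0.3 -0.7 -1.2] gap 31.4 j [-33.  22.  76.   0.  82. -27.]
6.3 [ 597.16 -324.43  157.64] [1.7992e+02 3.0000e-02 8.4230e+01] F [-1.1 -0.1 -2.4] gap 31.7 j [-33.  22.  76.   0.  82. -27.]
```

View pics/w5z.png

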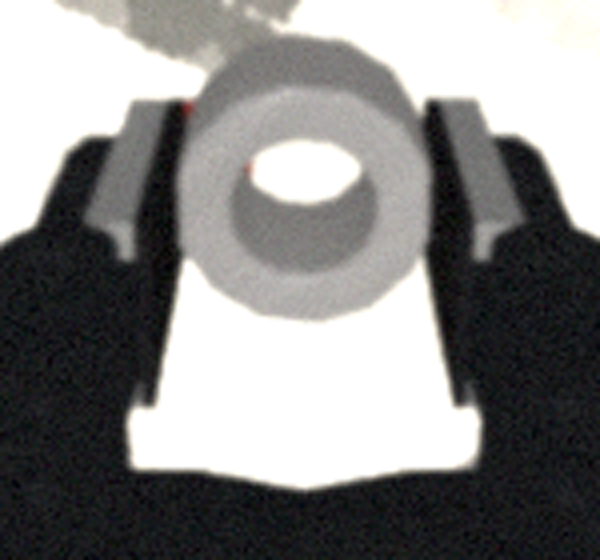

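```bash
python3 - <<'E'
from h import *
c=np.load('w5.npy',allow_pickle=True).item()
p=np.array([597.16,-324.43,157.64]);R=toolR(84.23).as_matrix()
a=np.linspace(0,2*np.pi,73)
for tilt in (-6,0,6):
  T=R@Ro.from_euler('y',tilt,degrees=True).as_matrix()
  for nm,rad,zz in (('top',17,-10.5),('topbore',9,-10.5),('bot',17,10.5),('botbore',9,10.5)):
    X=p+R@np.array([0,0,-2])+np.array([T@np.array([rad*np.cos(t),rad*np.sin(t),zz]) for t in a])
    q=(proj(c,X)-[180,200]+.5)*4
    print(tilt,nm,'x',q[:,0].min().round(),q[:,0].max().round(),'y',q[:,1].min().round(),q[:,1].max().round())
E
```

```text
-6 top x 169.0 444.0 y 72.0 332.0
-6 topbore x 234.0 379.0 y 135.0 273.0
-6 bot x 186.0 426.0 y 33.0 262.0
-6 botbore x 243.0 370.0 y 88.0 210.0
0 top x 170.0 444.0 y 85.0 332.0
0 topbore x 234.0 379.0 y 146.0 277.0
0 bot x 186.0 426.0 y 28.0 250.0
0 botbore x 243.0 370.0 y 83.0 200.0
6 top x 170.0 443.0 y 100.0 331.0
6 topbore x 234.0 379.0 y 158.0 280.0
6 bot x 186.0 427.0 y 26.0 237.0
6 botbore x 242.0 370.0 y 79.0 190.0
```

```bash
python3 - <<'E'
from h import *
row((486.9,117.2,145),84.3)
E
```

```text
ROW [ 42.83  -15.415   1.224] [ 0.08  0.03 -0.07]
```

```bash
python3 -m creep '42.8 -15.4 0.5 0 0 0 3;42.8 -15.4 0.5 0 0 0 3;42.8 -15.4 0.5 0 0 0 3;42.8 -15.4 0.5 0 0 0 3;42.8 -15.4 0.5 0 0 0 3;42.8 -15.4 0.5 0 0 0 3;42.8 -15.4 0.5 0 0 0 3;42.8 -15.4 0.5 0 0 0 3;42.8 -15.4 0.5 0 0 0 3;42.8 -15.4 0.5 0 0 0 3;42.8 -15.4 0.5 0 0 0 3;42.8 -15.4 0.5 0 0 0 3;42.8 -15.4 1.2 0 0 0 3;42.8 -15.4 1.2 0 0 0 3'; python3 - <<'E'
from h import *
st();im=imaging.snapshot('wrist'); cv2.imwrite('pics/w6.png',im[:,:,::-1]); st()
cr=im[200:340,180:330,::-1].astype(float);cr=np.clip(cr*1.8,0,255).astype(np.uint8)
cv2.imwrite('pics/w6z.png',cv2.resize(cr,None,fx=4,fy=4,interpolation=cv2.INTER_CUBIC))
np.save('w6.npy',imaging.camera_info('wrist'),allow_pickle=True)
row((486.9,117.2,134),84.3)
E
```

```text
time: 7.7
tool_pos: [486.5, 115.4, 143.7]
tcp_rot: [-180.0, 0.1, 84.1]
ft_force: [-0.3, 0.0, -1.3]
finger_gap: 31.5
7.7 [486.53 115.43 143.65] [-1.7995e+02  7.0000e-02  8.4100e+01] F [-0.3  0.  -1.3] gap 31.5 j [  8.  -5. 107.  -0.  78.  13.]
7.75 [486.67 115.6  144.14] [-1.7998e+02  6.0000e-02  8.4110e+01] F [ 0.  -0.2 -0.8] gap 31.3 j [  8.  -5. 107.  -0.  78.  13.]
ROW [0.162 0.007 1.013] [-0.02  0.06 -0.19]
```

View pics/w6z.png

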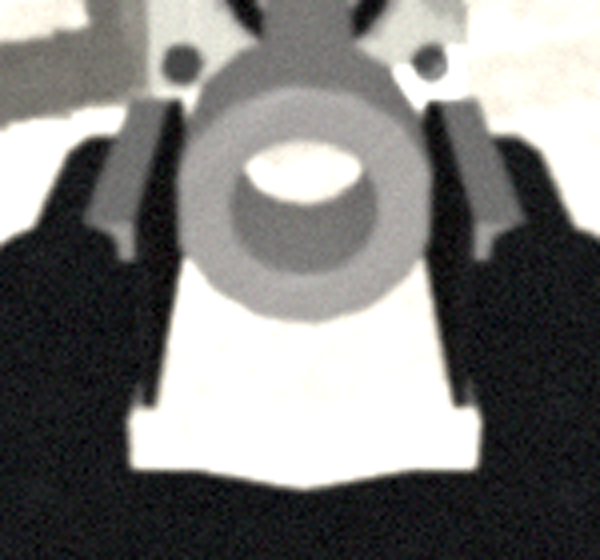

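```bash
python3 -m creep '0.16 0 0.5 0 0 0 3;0.16 0 1.0 0 0 0 3;0.16 0 1.0 0 0 0 3'; python3 -m creep '0 0 0.3 0 0 0 3;0 0 0.6 0 0 0 3;0 0 0.9 0 0 0 3;0 0 0.9 0 0 0 3'; python3 - <<'E'
from h import *
st();im=imaging.snapshot('wrist')
cr=im[200:340,180:330,::-1].astype(float);cr=np.clip(cr*1.8,0,255).astype(np.uint8)
cv2.imwrite('pics/w7z.png',cv2.resize(cr,None,fx=4,fy=4,interpolation=cv2.INTER_CUBIC))
E
```

```text
time: 8.05
tool_pos: [486.2, 116.9, 132.9]
tcp_rot: [-179.9, 0.1, 84.1]
ft_force: [-0.7, -0.3, -1.3]
finger_gap: 31.1
time: 8.45
tool_pos: [486.0, 116.9, 123.5]
tcp_rot: [-179.9, 0.1, 84.1]
ft_force: [-0.2, 0.6, -1.7]
finger_gap: 31.1
8.45 [486.03 116.91 123.47] [-1.7986e+02  8.0000e-02  8.4100e+01] F [-0.2  0.6 -1.7] gap 31.1 j [  8.  -3. 108.  -0.  76.  14.]
```

View pics/w7z.png

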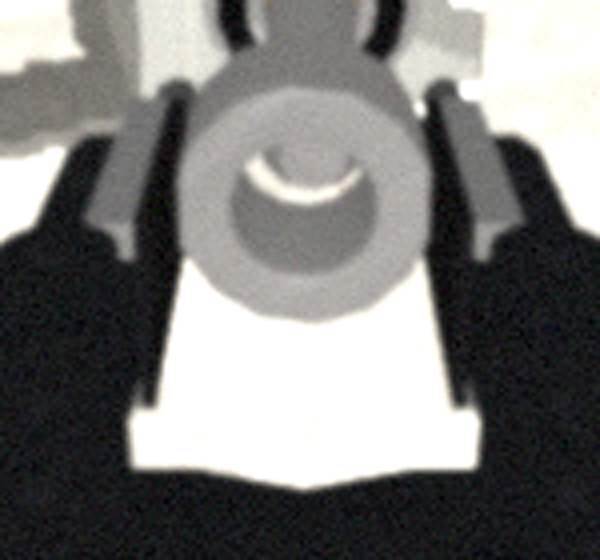

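```bash
python3 -m creep '0.08 0.07 0 0 0 0 3;0.08 0.07 0.2 0 0 0 3;0.08 0.07 0.4 0 0 0 3;0.08 0.07 0.4 0 0 0 3';  python3 - <<'E'
from h import *
st();im=imaging.snapshot('wrist')
cr=im[200:340,180:330,::-1].astype(float);cr=np.clip(cr*1.8,0,255).astype(np.uint8)
cv2.imwrite('pics/w8z.png',cv2.resize(cr,None,fx=4,fy=4,interpolation=cv2.INTER_CUBIC))
E
```

```text
time: 8.9
tool_pos: [486.5, 117.6, 119.3]
tcp_rot: [-179.8, 0.1, 84.1]
ft_force: [-0.2, -1.1, -1.7]
finger_gap: 31.4
8.9 [486.55 117.64 119.32] [-1.7982e+02  9.0000e-02  8.4100e+01] F [-0.2 -1.1 -1.7] gap 31.4 j [  8.  -3. 108.  -0.  75.  14.]
```

View pics/w8z.png

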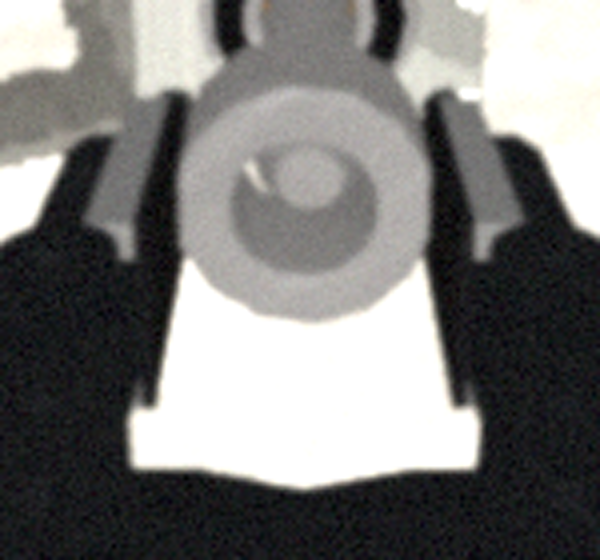

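```bash
python3 -m creep '0 0.04 0.4 0 0 0 3;0 0.04 0.8 0 0 0 3;0 0.04 1.2 0 0 0 3;0 0.04 1.6 0 0 0 3;0 0.04 2 0 0 0 3;0 0.04 2 0 0 0 3';  python3 -m creep '0 0 0.5 0 0 0 3;0 0 1 0 0 0 3;0 0 1.5 0 0 0 3;0 0 2 0 0 0 3;0 0 2 0 0 0 3';python3 - <<'E'
from h import *
st();im=imaging.snapshot('wrist');cv2.imwrite('pics/w9.png',im[:,:,::-1])
E
```

```text
time: 9.55
tool_pos: [486.4, 117.4, 98.6]
tcp_rot: [-179.8, 0.1, 84.1]
ft_force: [-0.1, 0.7, -1.8]
finger_gap: 31.1
time: 10.05
tool_pos: [486.3, 117.3, 77.9]
tcp_rot: [-179.8, 0.1, 84.1]
ft_force: [2.0, -0.4, -0.9]
finger_gap: 31.2
10.05 [486.33 117.32  77.87] [-1.7976e+02  1.2000e-01  8.4090e+01] F [ 2.  -0.4 -0.9] gap 31.2 j [  8.  -0. 110.  -0.  71.  14.]
```

View pics/w9.png

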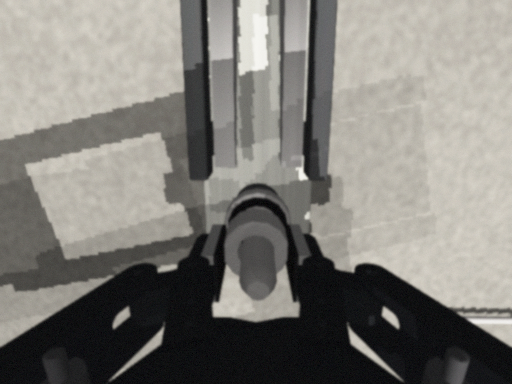

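```bash
python3 -m creep '0 0.06 0.3 0 0 0 3;0 0.06 0.6 0 0 0 3;0 0.06 0.8 0 0 0 3;0 0.06 1 0 0 0 3'; python3 -m creep '0 0 0.15 0 0 0 3;0 0 0.3 0 0 0 3'
```

```text
time: 10.5
tool_pos: [486.7, 117.3, 68.0]
tcp_rot: [-179.7, 0.1, 84.1]
ft_force: [-0.8, -0.6, -2.2]
finger_gap: 31.2
time: 10.7
tool_pos: [486.6, 117.3, 64.8]
tcp_rot: [-179.7, 0.1, 84.1]
ft_force: [-0.1, 0.6, -2.2]
finger_gap: 31.3
```

```bash
python3 -m creep '0 0 0.15 0 0 0 3;0 0 0.3 0 0 0 3'
```

```text
time: 10.9
tool_pos: [486.9, 117.3, 62.2]
tcp_rot: [-179.8, 0.1, 84.1]
ft_force: [-2.2, -0.6, 3.6]
finger_gap: 31.3
```

```bash
python3 -m creep '0 0 0 0 0 0 4.5;0 0 0 0 0 0 4.5;0 0 0 0 0 0 4.5;0 0 0 0 0 0 4.5'; python3 -m creep '0 0 -1 0 0 0 4.8;0 0 -3 0 0 0 4.8;0 0 -5 0 0 0 4.8;0 0 -8 0 0 0 4.8;0 0 -8 0 0 0 4.8'; python3 - <<'E'
from h import *
st();im=imaging.snapshot('wrist');cv2.imwrite('pics/w10.png',im[:,:,::-1])
row((489,-124,125),84.3)
E
```

```text
time: 11.3
tool_pos: [487.0, 117.3, 62.3]
tcp_rot: [-179.8, 0.1, 84.1]
ft_force: [0.6, 0.7, -0.5]
finger_gap: 45.2
time: 11.8
tool_pos: [490.4, 117.9, 147.9]
tcp_rot: [179.8, 0.0, 84.1]
ft_force: [0.7, 0.5, 1.0]
finger_gap: 48.2
11.8 [490.42 117.9  147.85] [179.78   0.    84.1 ] F [0.7 0.5 1. ] gap 48.2 j [  8.  -4. 106.  -0.  78.  14.]
ROW [-24.05    2.44    2.083] [ 0.09  0.03 -0.2 ]
```

View pics/w10.png

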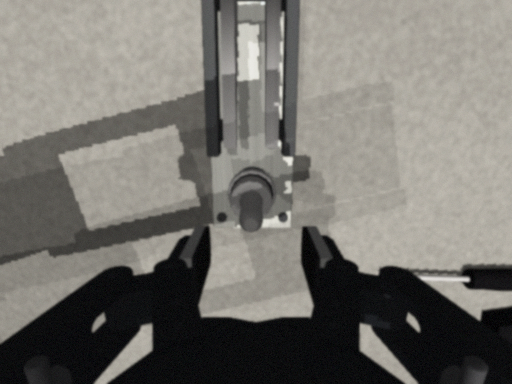

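```bash
python3 -m creep '-24 2.4 -1 0 0 0 7;-24 2.4 -1 0 0 0 7;-24 2.4 0 0 0 0 7;-24 2.4 2 0 0 0 7;-24 2.4 2.1 0 0 0 7;-24 2.4 2.1 0 0 0 7;-24 2.4 2.1 0 0 0 7;-24 2.4 2.1 0 0 0 7;-24 2.4 2.1 0 0 0 7'; python3 - <<'E'
from h import *
st();im=imaging.snapshot('wrist');cv2.imwrite('pics/w11.png',im[:,:,::-1]);st()
np.save('w11.npy',imaging.camera_info('wrist'),allow_pickle=True)
cr=im[150:230,215:300,::-1].astype(float);cr=np.clip(cr*1.1,0,255).astype(np.uint8)
cv2.imwrite('pics/w11z.png',cv2.resize(cr,None,fx=7,fy=7,interpolation=cv2.INTER_CUBIC))
E
```

```text
time: 12.75
tool_pos: [488.9, -122.3, 125.1]
tcp_rot: [179.9, 0.0, 84.2]
ft_force: [-0.5, -0.1, 0.7]
finger_gap: 69.9
12.75 [ 488.88 -122.27  125.05] [1.799e+02 2.000e-02 8.420e+01] F [-0.5 -0.1  0.7] gap 69.9 j [-20.  -3. 107.   0.  76. -14.]
12.8 [ 488.93 -122.27  125.11] [1.7989e+02 3.0000e-02 8.4200e+01] F [-0.5 -0.9 -0.2] gap 70.3 j [-20.  -3. 107.  -0.  76. -14.]
```

View pics/w11z.png

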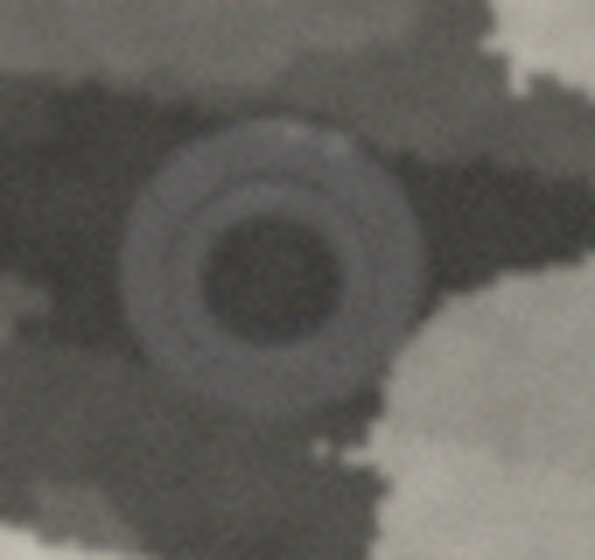

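View pics/w11.png

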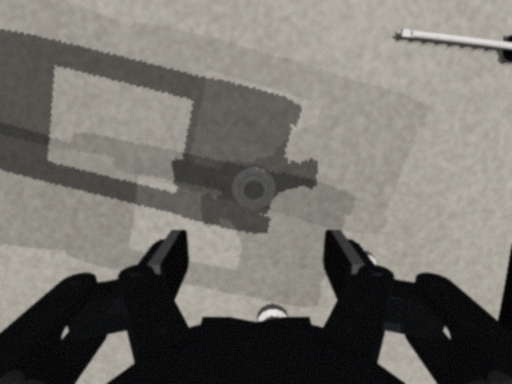

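```bash
python3 - <<'E'
from h import *
c=np.load('w11.npy',allow_pickle=True).item()
print(onplane(c,(253.6,189.4),14),onplane(c,(215+274.5/7-.5,150+268/7-.5),9))
row((488,-121.5,50),84.2)
E
```

```text
[ 486.98559488 -123.48765623   14.        ] [ 487.08652364 -123.32256744    9.        ]
ROW [ 0.072 -0.115  7.511] [0.11 0.03 0.  ]
```

```bash
python3 -m creep '-0.17 -0.15 4 0 0 0 5.8;-0.17 -0.15 8 0 0 0 5.8;-0.17 -0.15 10.5 0 0 0 5.8;-0.17 -0.15 11.5 0 0 0 5.5;-0.17 -0.15 11.9 0 0 0 5.5;-0.17 -0.15 11.9 0 0 0 5.5'; python3 - <<'E'
from h import *
st();im=imaging.snapshot('wrist')
cr=im[190:340,160:350,::-1].astype(float);cr=np.clip(cr*1.8,0,255).astype(np.uint8)
cv2.imwrite('pics/w12z.png',cv2.resize(cr,None,fx=4,fy=4,interpolation=cv2.INTER_CUBIC))
E
```

```text
time: 13.4
tool_pos: [488.3, -123.7, 6.9]
tcp_rot: [179.8, 0.0, 84.2]
ft_force: [0.1, 0.1, 0.7]
finger_gap: 54.8
13.4 [ 488.26 -123.73    6.94] [1.7983e+02 4.0000e-02 8.4250e+01] F [0.1 0.1 0.7] gap 54.8 j [-20.   6. 112.   0.  62. -14.]
```

View pics/w12z.png

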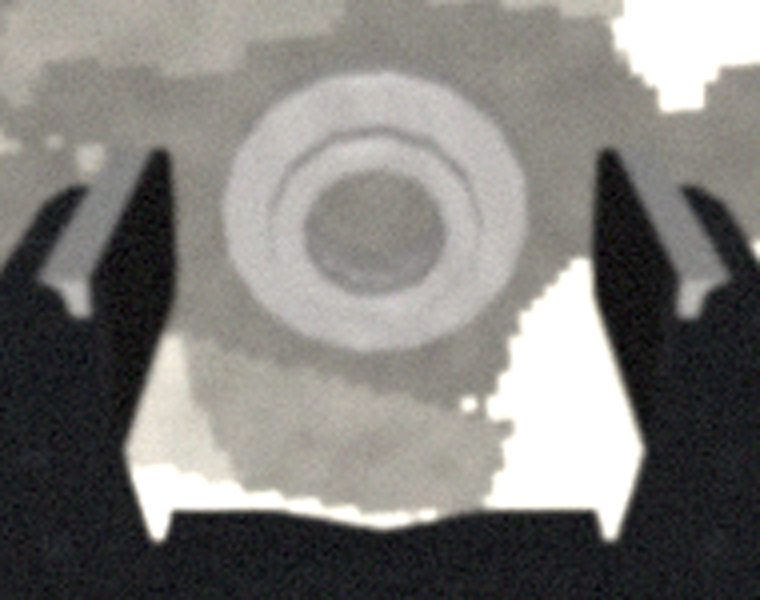

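```bash
python3 -m creep '0 -0.1 0.4 0 0 0 5.5;0 -0.1 0.5 0 0 0 5.5;0 -0.1 0.5 0 0 0 3.8;0 -0.1 0.5 0 0 0 3.8;0 -0.1 0.5 0 0 0 3.8;0 -0.1 0.5 0 0 0 3.8;0 -0.1 0.5 0 0 0 3.8;0 -0.1 0.5 0 0 0 3.8' 40; python3 -m creep '0 0 -0.5 0 0 0 3.8;0 0 -2 0 0 0 3.8;0 0 -6 0 0 0 3.8;0 0 -10 0 0 0 3.8;0 0 -14.5 0 0 0 3.8;0 0 -14.5 0 0 0 3.8;0 0 -14.5 0 0 0 3.8'; python3 - <<'E'
from h import *
st();im=imaging.snapshot('wrist')
st(); np.save('w13.npy',imaging.camera_info('wrist'),allow_pickle=True)
cr=im[190:340,160:350,::-1].astype(float);cr=np.clip(cr*1.5,0,255).astype(np.uint8)
cv2.imwrite('pics/w13z.png',cv2.resize(cr,None,fx=4,fy=4,interpolation=cv2.INTER_CUBIC))
row((486.9,117.5,150),84.2)
E
```

```text
time: 14.25
tool_pos: [488.4, -124.2, 3.6]
tcp_rot: [179.7, 0.1, 84.2]
ft_force: [-2.5, 1.4, 7.8]
finger_gap: 39.1
time: 14.95
tool_pos: [488.7, -124.3, 150.3]
tcp_rot: [179.5, 0.1, 84.2]
ft_force: [-0.2, 0.6, -1.6]
finger_gap: 38.7
14.95 [ 488.68 -124.35  150.35] [1.7951e+02 1.3000e-01 8.4230e+01] F [-0.2  0.6 -1.6] gap 38.7 j [-20.  -5. 106.  -0.  78. -14.]
15.0 [ 487.44 -123.87  148.42] [1.7971e+02 7.0000e-02 8.4230e+01] F [-0.2  0.1 -1.5] gap 38.9 j [-20.  -5. 107.   0.  78. -14.]
ROW [24.009 -2.481 -0.202] [0.29 0.07 0.03]
```

View pics/w13z.png

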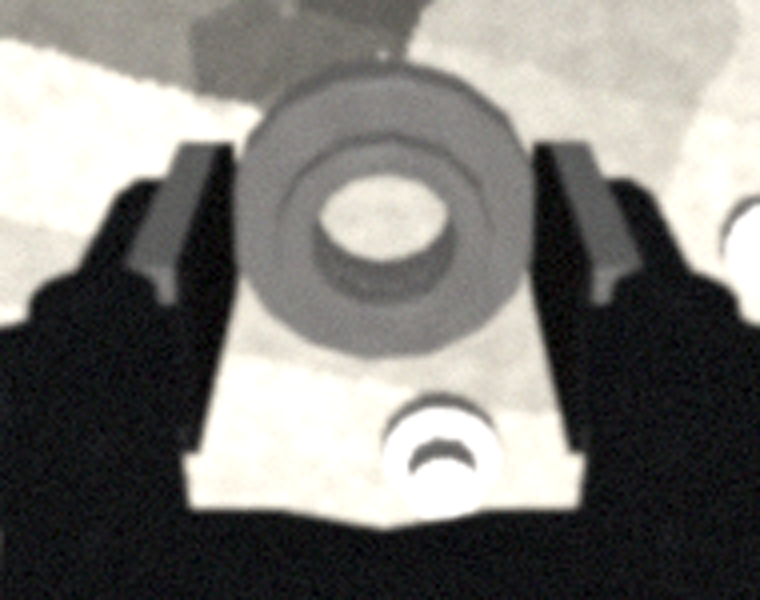

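```bash
python3 -m creep '24 -2.45 -0.2 0.3 0 0 3.8;24 -2.45 -0.2 0.3 0 0 3.8;24 -2.45 -0.2 0.3 0 0 3.8;24 -2.45 -0.2 0.3 0 0 3.8;24 -2.45 -0.2 0.3 0 0 3.8;24 -2.45 -0.2 0.3 0 0 3.8;24 -2.45 -0.2 0.3 0 0 3.8;24 -2.45 -0.2 0.3 0 0 3.8;24 -2.45 -0.2 0.3 0 0 3.8;24 -2.45 -0.2 0.3 0 0 3.8';python3 - <<'E'
from h import *
st();row((486.9,117.3,129),84.2)
E
```

```text
time: 16.0
tool_pos: [487.2, 116.2, 149.7]
tcp_rot: [-180.0, 0.1, 84.1]
ft_force: [0.4, -0.3, -1.9]
finger_gap: 39.0
16.0 [487.19 116.22 149.67] [-1.7997e+02  9.0000e-02  8.4120e+01] F [ 0.4 -0.3 -1.9] gap 39.0 j [  8.  -5. 106.  -0.  78.  14.]
ROW [ 0.108 -0.039  2.067] [-0.03  0.09 -0.08]
```

```bash
python3 -m creep '0.11 -0.03 1 0 0 0 3.8;0.11 -0.03 2 0 0 0 3.8;0.11 -0.03 2.5 0 0 0 3.8;0.11 -0.03 2.8 0 0 0 3.8;0.11 -0.03 2.8 0 0 0 3.8';python3 - <<'E'
from h import *
st();im=imaging.snapshot('wrist')
cr=im[190:340,160:350,::-1].astype(float);cr=np.clip(cr*1.5,0,255).astype(np.uint8)
cv2.imwrite('pics/w14z.png',cv2.resize(cr,None,fx=4,fy=4,interpolation=cv2.INTER_CUBIC))
E
```

```text
time: 16.5
tool_pos: [486.5, 117.2, 120.8]
tcp_rot: [-179.9, 0.1, 84.1]
ft_force: [0.5, -0.3, -0.4]
finger_gap: 39.0
16.5 [486.47 117.2  120.84] [-1.7989e+02  1.1000e-01  8.4120e+01] F [ 0.5 -0.3 -0.4] gap 39.0 j [  8.  -3. 108.  -0.  75.  14.]
```

View pics/w14z.png

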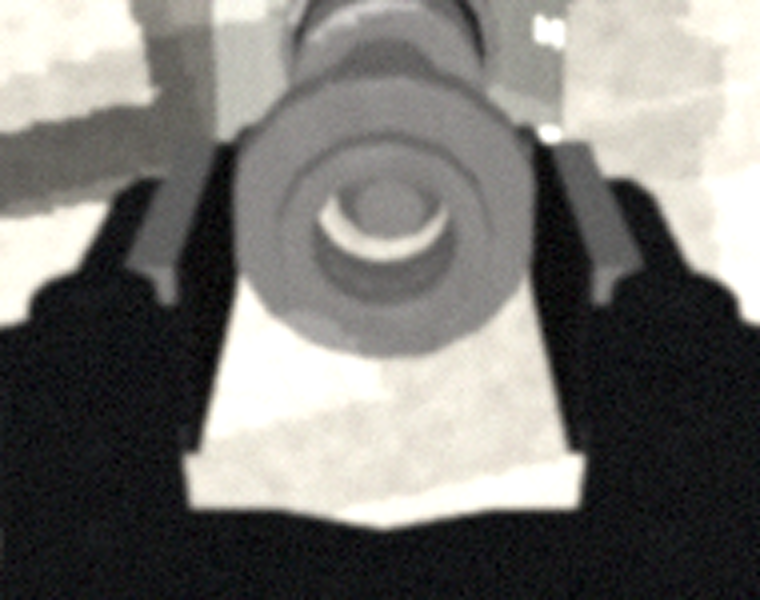

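```bash
python3 -m creep '0.06 0.03 0.3 0 0 0 3.8;0.06 0.03 0.6 0 0 0 3.8;0.06 0.03 0.9 0 0 0 3.8;0.06 0.03 0.9 0 0 0 3.8';python3 - <<'E'
from h import *
st();im=imaging.snapshot('wrist')
cr=im[190:340,160:350,::-1].astype(float);cr=np.clip(cr*1.5,0,255).astype(np.uint8)
cv2.imwrite('pics/w15z.png',cv2.resize(cr,None,fx=4,fy=4,interpolation=cv2.INTER_CUBIC))
E
```

```text
time: 16.95
tool_pos: [486.8, 117.8, 111.8]
tcp_rot: [-179.9, 0.1, 84.1]
ft_force: [-0.2, 0.4, -1.0]
finger_gap: 39.1
16.95 [486.79 117.82 111.81] [-1.7989e+02  1.1000e-01  8.4130e+01] F [-0.2  0.4 -1. ] gap 39.1 j [  8.  -3. 108.  -0.  74.  14.]
```

View pics/w15z.png

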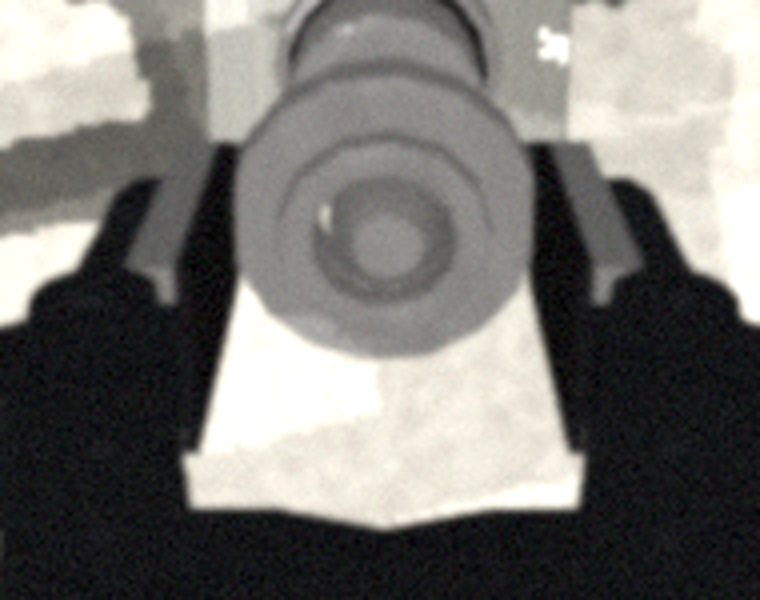

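```bash
python3 -m creep '-0.03 0.05 0.5 0 0 0 3.8;-0.03 0.05 1.0 0 0 0 3.8;-0.03 0.06 1.5 0 0 0 3.8;-0.03 0.07 2 0 0 0 3.8;-0.03 0.08 2.5 0 0 0 3.8;-0.03 0.08 2.5 0 0 0 3.8'; python3 -m creep '0 0.02 0.2 0 0 0 3.8;0 0.02 0.4 0 0 0 3.8;0 0.02 0.4 0 0 0 3.8'
```

```text
time: 17.6
tool_pos: [486.9, 117.3, 86.0]
tcp_rot: [-179.8, 0.1, 84.1]
ft_force: [0.3, -0.7, -1.1]
finger_gap: 39.0
time: 17.9
tool_pos: [487.0, 117.3, 81.7]
tcp_rot: [-179.8, 0.1, 84.1]
ft_force: [-0.7, -0.1, -1.3]
finger_gap: 39.0
```

```bash
python3 -m creep '0 0 0.15 0 0 0 3.8;0 0 0.25 0 0 0 3.8'
```

```text
time: 18.1
tool_pos: [487.0, 117.2, 79.2]
tcp_rot: [-179.8, 0.1, 84.1]
ft_force: [-0.8, 0.4, -1.2]
finger_gap: 38.8
```

```bash
python3 -m creep '0 0 0.1 0 0 0 3.8;0 0 0.18 0 0 0 3.8'
```

```text
time: 18.3
tool_pos: [487.3, 117.3, 77.8]
tcp_rot: [-179.8, 0.1, 84.1]
ft_force: [-1.2, -0.2, 3.4]
finger_gap: 38.8
```

```bash
python3 -m creep '0 0 0 0 0 0 5.2;0 0 0 0 0 0 5.2;0 0 0 0 0 0 5.2;0 0 0 0 0 0 5.2'; python3 -m creep '0 0 -1 0 0 0 5.5;0 0 -3 0 0 0 5.5;0 0 -6 0 0 0 4;0 0 -9 0 0 0 2;0 0 -11 0 0 0 0;0 0 -11 0 0 0 0'; python3 - <<'E'
from h import *
st();im=imaging.snapshot('wrist');cv2.imwrite('pics/w16.png',im[:,:,::-1]);st()
np.save('w16.npy',imaging.camera_info('wrist'),allow_pickle=True)
cv2.imwrite('pics/w16z.png',cv2.resize(im[0:260,190:310,::-1],None,fx=2.3,fy=2.3,interpolation=cv2.INTER_CUBIC))
im=imaging.snapshot('scene');
cv2.imwrite('pics/s2z.png',cv2.resize(im[150:210,255:350,::-1],None,fx=8,fy=8,interpolation=cv2.INTER_CUBIC))
E
```

```text
time: 18.7
tool_pos: [487.3, 117.3, 77.8]
tcp_rot: [-179.8, 0.1, 84.1]
ft_force: [0.5, -0.0, 0.2]
finger_gap: 52.0
time: 19.3
tool_pos: [490.1, 117.8, 192.6]
tcp_rot: [179.8, 0.0, 84.1]
ft_force: [0.4, 0.9, -0.2]
finger_gap: 0.4
19.3 [490.06 117.85 192.56] [1.7976e+02 2.0000e-02 8.4130e+01] F [ 0.4  0.9 -0.2] gap 0.4 j [  8.  -7. 103.  -0.  83.  14.]
19.35 [489.04 117.7  190.26] [1.7992e+02 6.0000e-02 8.4120e+01] F [ 0.2 -0.1  0.1] gap -0.2 j [  8.  -6. 104.  -0.  83.  14.]
```

View pics/w16.png

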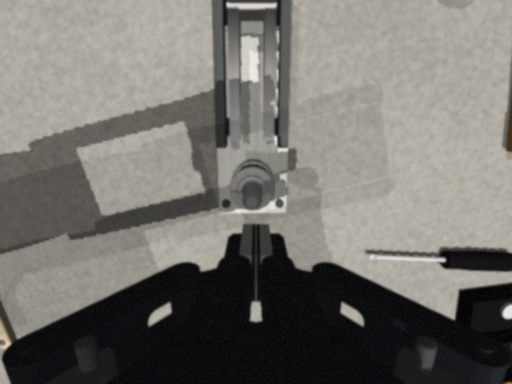

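View pics/s2z.png

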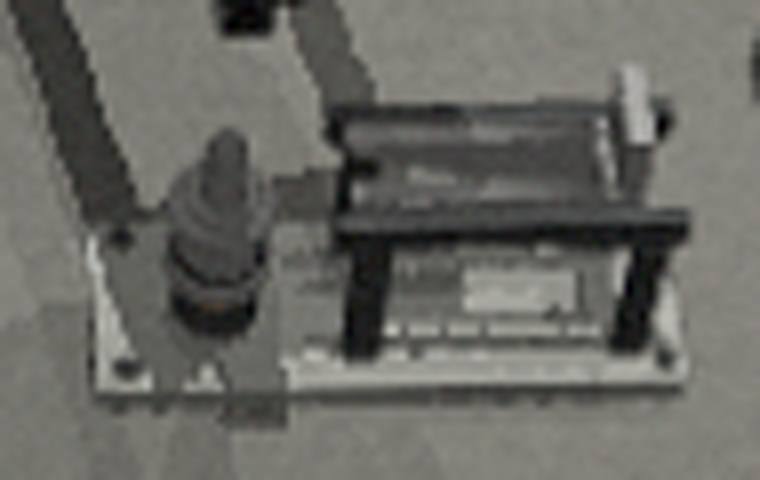

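```bash
python3 - <<'E'
from h import *
ct=imaging.camera_info('top');cs=imaging.camera_info('scene')
print('bottle',onplane(ct,(148,146),150),onplane(cs,(370,224),150),'tape',onplane(ct,(127,258),12))
print('plate top',onplane(cs,(255+635/8,150+68/8),139),onplane(ct,(150+112/8,200+160/8),139), onplane(ct,(150+98/8,200+160/8),139))
im=cv2.imread('pics/w16.png');c=np.load('w16.npy',allow_pickle=True).item()
# rails inner edges -> direction
print([onplane(c,uv,103)[:2].round(1) for uv in ((215,0),(216,147),(290,0),(288,147),(252,6))])
row((506.5,312,190),84.3);row((506.5,312,116),84.3)
E
```

```text
bottle [713.30955468 307.68981068 150.        ] [727.50782135 309.28630092 150.        ] tape [400.5300787  403.95127989  12.        ]
plate top [490.27050735 266.86682765 139.        ] [499.66229812 262.30440642 139.        ] [499.79651703 267.23061607 139.        ]
[array([474.9, 264.9]), array([461.8, 160.7]), array([528. , 259.4]), array([518.5, 154.8]), array([500.7, 258.1])]
ROW [19.532 -0.156 -0.183] [-0.07  0.1  -0.18]
ROW [19.545 -0.147  7.217] [-0.07  0.1  -0.18]
```

```bash
python3 -m creep '10 -0.1 0 0 0.1 0 0;18.3 -0.15 0 0 0.1 0 0;18.3 -0.15 0 0 0.1 0 0;18.3 -0.15 0 0 0.1 0 0;18.3 -0.15 0 0 0.1 0 0;18.3 -0.15 3 0 0.1 0 0;18.3 -0.15 6 0 0.1 0 0;18.3 -0.15 7.2 0 0.1 0 0;18.3 -0.15 7.2 0 0.1 0 0;18.3 -0.15 7.2 0 0.1 0 0'; python3 - <<'E'
from h import *
st();im=imaging.snapshot('wrist');cv2.imwrite('pics/w17.png',im[:,:,::-1]);st()
im=imaging.snapshot('scene');
cv2.imwrite('pics/s3z.png',cv2.resize(im[130:210,255:350,::-1],None,fx=7,fy=7,interpolation=cv2.INTER_CUBIC))
E
```

```text
time: 20.4
tool_pos: [505.4, 299.3, 116.7]
tcp_rot: [-179.9, 0.0, 84.1]
ft_force: [-0.1, -0.3, 0.6]
finger_gap: -0.2
20.4 [505.35 299.29 116.67] [-1.7992e+02  1.0000e-02  8.4100e+01] F [-0.1 -0.3  0.6] gap -0.2 j [26. 10. 94.  0. 75. 32.]
20.45 [505.99 299.66 117.61] [ 1.7999e+02 -5.0000e-02  8.4100e+01] F [-0.6  0.7 -0.4] gap -0.1 j [26. 10. 94.  0. 75. 32.]
```

View pics/s3z.png

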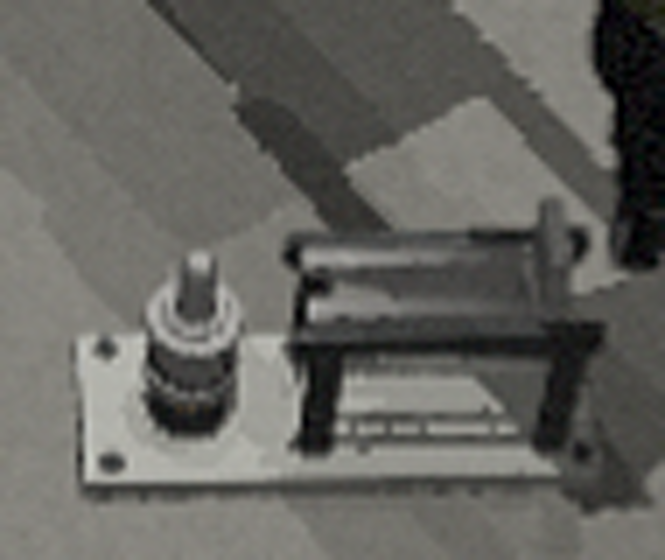

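```bash
python3 -m creep '-0.5 0 0 0 0 0 0;-1 0 0 0 0 0 0;-1.3 0 0 0 0 0 0;-1.5 0 0 0 0 0 0;-1.7 0 0 0 0 0 0;-1.9 0 0 0 0 0 0;-2.1 0 0 0 0 0 0;-2.3 0 0 0 0 0 0;-2.5 0 0 0 0 0 0'
```

```text
time: 21.4
tool_pos: [503.7, 275.2, 118.0]
tcp_rot: [179.9, -0.1, 84.1]
ft_force: [0.5, 1.9, -0.7]
finger_gap: 0.2
```

```bash
python3 -m creep '-0.2 0 0 0 0 0 0;-0.4 0 0 0 0 0 0;-0.6 0 0 0 0 0 0;-0.8 0 0 0 0 0 0;-1 0 0 0 0 0 0'; python3 -m creep '-0.2 0 0 0 0 0 0;-0.4 0 0 0 0 0 0;-0.6 0 0 0 0 0 0;-0.8 0 0 0 0 0 0;-1 0 0 0 0 0 0;-1.2 0 0 0 0 0 0;-1.4 0 0 0 0 0 0'
```

```text
time: 21.9
tool_pos: [502.7, 265.1, 118.0]
tcp_rot: [179.9, -0.1, 84.1]
ft_force: [0.3, 2.6, 0.1]
finger_gap: -0.0
time: 22.6
tool_pos: [501.2, 251.0, 118.0]
tcp_rot: [179.9, -0.1, 84.1]
ft_force: [-0.3, 3.1, -0.1]
finger_gap: -0.2
```

```bash
python3 -m creep '-0.2 0 0 0 0 0 0;-0.4 0 0 0 0 0 0;-0.6 0 0 0 0 0 0;-0.8 0 0 0 0 0 0;-1 0 0 0 0 0 0;-1.2 0 0 0 0 0 0;-1.4 0 0 0 0 0 0'; python3 -m creep '-0.2 0 0 0 0 0 0;-0.4 0 0 0 0 0 0;-0.6 0 0 0 0 0 0;-0.8 0 0 0 0 0 0;-1 0 0 0 0 0 0'; python3 - <<'E'
from h import *
im=imaging.snapshot('scene');st()
cv2.imwrite('pics/s4z.png',cv2.resize(im[130:210,255:350,::-1],None,fx=7,fy=7,interpolation=cv2.INTER_CUBIC))
E
```

```text
time: 23.3
tool_pos: [499.7, 237.0, 118.0]
tcp_rot: [179.9, -0.1, 84.1]
ft_force: [0.3, 4.1, -0.5]
finger_gap: 0.1
time: 23.8
tool_pos: [498.7, 226.9, 118.0]
tcp_rot: [179.9, -0.1, 84.1]
ft_force: [-0.4, 3.2, 0.4]
finger_gap: 0.1
23.85 [498.66 226.59 118.02] [ 1.7995e+02 -1.0000e-01  8.4110e+01] F [-0.4  1.6 -0. ] gap 0.2 j [ 19.   4. 101.   0.  75.  25.]
```

View pics/s4z.png

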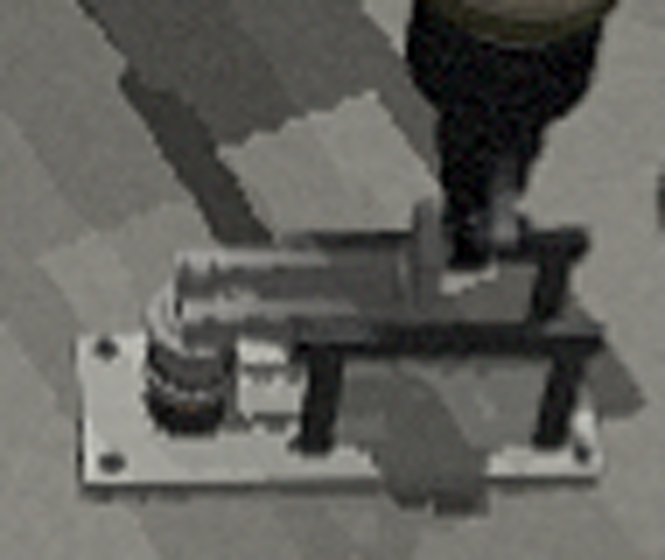

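```bash
python3 -m creep '-0.15 0 0 0 0 0 0;-0.3 0 0 0 0 0 0;-0.45 0 0 0 0 0 0;-0.6 0 0 0 0 0 0'; python3 -m creep '-0.1 0 0 0 0 0 0;-0.2 0 0 0 0 0 0;-0.3 0 0 0 0 0 0;-0.4 0 0 0 0 0 0'
```

```text
time: 24.25
tool_pos: [498.0, 220.5, 118.0]
tcp_rot: [180.0, -0.1, 84.1]
ft_force: [0.6, 3.0, 0.6]
finger_gap: -0.2
time: 24.65
tool_pos: [497.6, 216.5, 118.0]
tcp_rot: [180.0, -0.1, 84.1]
ft_force: [-0.1, 3.4, 0.1]
finger_gap: 0.1
```

```bash
python3 -m creep '-0.1 0 0 0 0 0 0;-0.2 0 0 0 0 0 0;-0.3 0 0 0 0 0 0';python3 -m creep '-0.1 0 0 0 0 0 0;-0.2 0 0 0 0 0 0;-0.3 0 0 0 0 0 0'
```

```text
time: 24.95
tool_pos: [497.3, 213.8, 118.0]
tcp_rot: [179.9, -0.1, 84.1]
ft_force: [-0.2, 5.8, -0.9]
finger_gap: 0.2
time: 25.25
tool_pos: [497.0, 211.1, 118.0]
tcp_rot: [179.9, -0.2, 84.1]
ft_force: [0.6, 5.6, -0.6]
finger_gap: 0.3
```

```bash
python3 -m creep '-0.1 0 0 0 0 0 0;-0.2 0 0 0 0 0 0;-0.3 0 0 0 0 0 0'
```

```text
time: 25.55
tool_pos: [496.7, 208.4, 118.1]
tcp_rot: [179.9, -0.2, 84.1]
ft_force: [0.7, 5.8, -0.7]
finger_gap: 0.1
```

```bash
python3 -m creep '-0.1 0 0 0 0 0 0;-0.2 0 0 0 0 0 0;-0.3 0 0 0 0 0 0'
```

```text
time: 25.85
tool_pos: [496.5, 205.8, 118.1]
tcp_rot: [179.9, -0.3, 84.1]
ft_force: [0.7, 4.6, -1.8]
finger_gap: 0.1
```

```bash
python3 -m creep '-0.1 0 0 0 0 0 0;-0.2 0 0 0 0 0 0'
```

```text
time: 26.05
tool_pos: [496.3, 204.0, 118.1]
tcp_rot: [179.9, -0.3, 84.2]
ft_force: [0.4, 5.5, -0.6]
finger_gap: 0.0
```

```bash
python3 -m creep '-0.1 0 0 0 0 0 0;-0.2 0 0 0 0 0 0'
```

```text
time: 26.25
tool_pos: [496.1, 202.4, 118.1]
tcp_rot: [179.9, -0.3, 84.2]
ft_force: [-0.5, 5.7, -0.8]
finger_gap: 0.1
```

```bash
python3 -m creep '-0.1 0 0 0 0 0 0;-0.2 0 0 0 0 0 0'
```

```text
time: 26.45
tool_pos: [495.9, 200.7, 118.1]
tcp_rot: [179.9, -0.4, 84.2]
ft_force: [0.8, 5.7, -0.1]
finger_gap: -0.2
```

```bash
python3 -m creep '-0.1 0 0 0 0 0 0;-0.2 0 0 0 0 0 0'
```

```text
time: 26.65
tool_pos: [495.8, 199.3, 118.1]
tcp_rot: [179.9, -0.4, 84.2]
ft_force: [0.8, 8.7, -1.2]
finger_gap: -0.3
```

```bash
python3 -m creep '-0.1 0 0 0 0 0 0;-0.2 0 0 0 0 0 0'
```

```text
time: 26.85
tool_pos: [495.7, 198.5, 118.2]
tcp_rot: [179.9, -0.6, 84.2]
ft_force: [0.9, 10.9, -1.9]
finger_gap: 0.2
```

```bash
python3 -m creep '-0.1 0 0 0 0 0 0;-0.2 0 0 0 0 0 0'
```

```text
time: 27.05
tool_pos: [495.6, 197.9, 118.3]
tcp_rot: [179.8, -0.7, 84.2]
ft_force: [2.4, 12.6, -3.2]
finger_gap: 0.0
```

```bash
python3 -m creep '-0.1 0 0 0 0 0 0;-0.15 0 0 0 0 0 0'
```

```text
time: 27.25
tool_pos: [495.6, 197.8, 118.3]
tcp_rot: [179.8, -0.9, 84.2]
ft_force: [2.1, 11.8, -2.5]
finger_gap: -0.1
```

```bash
python3 -m creep '-0.12 0 0 0 0 0 0'
```

```text
time: 27.35
tool_pos: [495.6, 197.8, 118.3]
tcp_rot: [179.8, -1.0, 84.3]
ft_force: [1.0, 9.3, -1.5]
finger_gap: 0.2
```

```bash
python3 -m creep '-0.1 0 0 0 0 0 0;-0.2 0 0 0 0 0 0;-0.25 0 0 0 0 0 0;-0.25 0 0 0 0 0 0'
```

```text
time: 27.75
tool_pos: [495.6, 197.3, 118.4]
tcp_rot: [179.8, -1.2, 84.3]
ft_force: [2.1, 14.7, -2.4]
finger_gap: 0.3
```

```bash
python3 -m creep '-0.1 0 0 0 0 0 0;-0.2 0 0 0 0 0 0;-0.28 0 0 0 0 0 0;-0.28 0 0 0 0 0 0'
```

```text
time: 28.15
tool_pos: [495.5, 196.8, 118.5]
tcp_rot: [179.7, -1.4, 84.3]
ft_force: [2.0, 14.5, -3.9]
finger_gap: 0.2
```

```bash
python3 -m creep '-0.15 0 0 0 0 0 0;-0.25 0 0 0 0 0 0;-0.3 0 0 0 0 0 0;-0.3 0 0 0 0 0 0'; python3 - <<'E'
from h import *
st();im=imaging.snapshot('scene');st()
cv2.imwrite('pics/s5z.png',cv2.resize(im[130:210,255:350,::-1],None,fx=7,fy=7,interpolation=cv2.INTER_CUBIC))
E
```

```text
time: 28.55
tool_pos: [495.5, 196.5, 118.6]
tcp_rot: [179.7, -1.7, 84.4]
ft_force: [2.6, 17.4, -3.6]
finger_gap: 0.0
28.55 [495.48 196.49 118.62] [179.67  -1.72  84.39] F [ 2.6 17.4 -3.6] gap 0.0 j [ 15.   1. 104.   2.  74.  20.]
28.6 [495.5  196.49 118.61] [179.67  -1.71  84.39] F [ 2.  17.  -3.9] gap -0.4 j [ 15.   1. 104.   2.  74.  20.]
```

View pics/s5z.png

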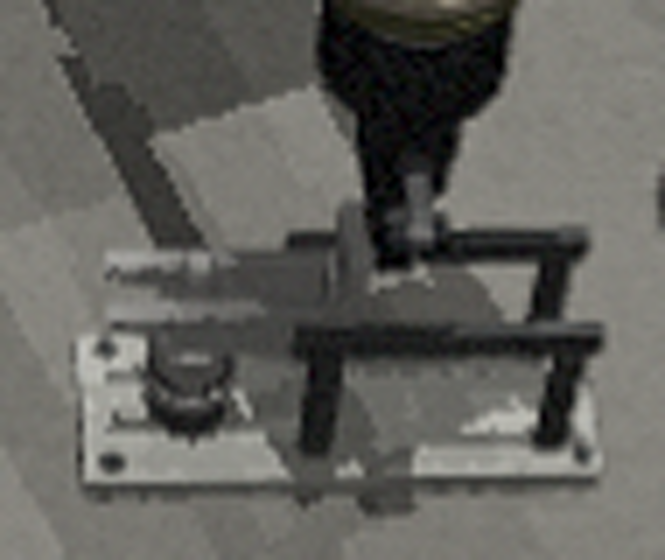

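```bash
python3 -m creep '0.3 0 0 0 0 0 0;0.8 0 0 0 0 0 0;2 0 0 0 0 0 0;3 0 0 0 0 0 0;3 0 -2 0 0 0 0;3 0 -6 0 0 0 0;3 0 -8 0 0 0 0;3 0 -8 0 0 0 0'; python3 - <<'E'
from h import *
st();im=imaging.snapshot('wrist');cv2.imwrite('pics/w18.png',im[:,:,::-1])
im=imaging.snapshot('scene')
cv2.imwrite('pics/s6z.png',cv2.resize(im[130:210,255:350,::-1],None,fx=7,fy=7,interpolation=cv2.INTER_CUBIC));st()
E
```

```text
time: 29.4
tool_pos: [500.0, 225.3, 203.9]
tcp_rot: [179.3, -1.9, 84.4]
ft_force: [1.0, 0.1, -0.2]
finger_gap: 0.4
29.4 [500.03 225.25 203.89] [179.3   -1.86  84.42] F [ 1.   0.1 -0.2] gap 0.4 j [18. -1. 97.  1. 83. 23.]
29.5 [497.95 224.45 199.6 ] [179.63  -1.72  84.41] F [-0.1  1.1 -1.3] gap -0.2 j [18. -1. 97.  1. 83. 23.]
```

View pics/s6z.png

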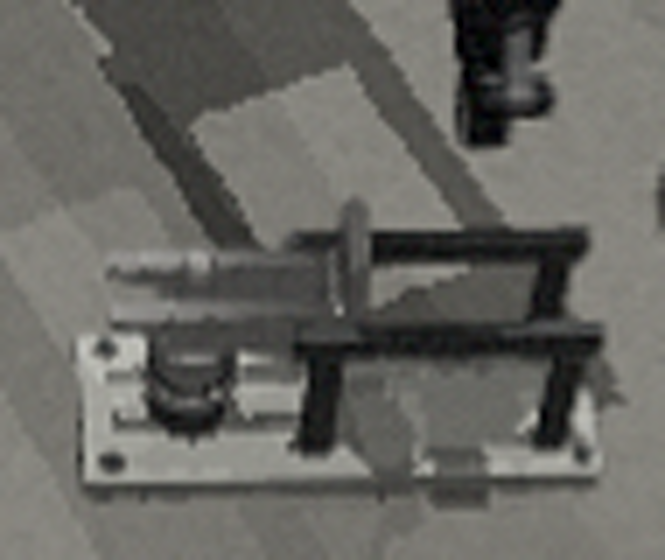

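View pics/w18.png

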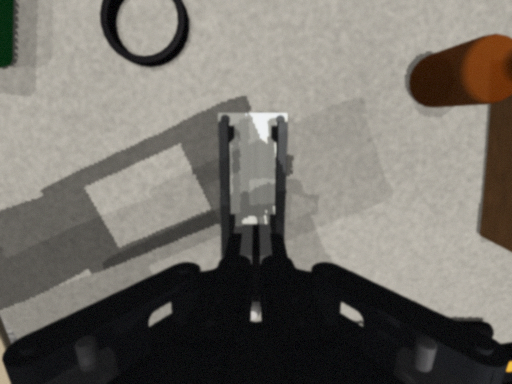

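```bash
python3 -c "
from h import *
st(); print(r.hand_in()); st()"
```

```text
29.5 [497.95 224.45 199.6 ] [179.63  -1.72  84.41] F [-0.1  1.1 -1.3] gap -0.2 j [18. -1. 97.  1. 83. 23.]
the job is handed in; nothing more can be done
None
the job is handed in; nothing more can be done
```

The spacer, then the washer with its shoulder up, are on the axle. The wedge is pushed in over the washer and left there. I handed in at about 29.5 s, with the gripper clear of everything.

- **Pushing the wedge:** it took about 6 N while the bearing slid down. After roughly 76 mm of travel the force rose steeply, and the wedge stopped at about 17 N, over the 15 N aimed for but under the 20 N limit.
- **Last checks:** after I backed off, the scene picture showed the plate where it was under load and the tines well past the axle. The tool read about 0–1 N. I saw no other part or tool moved, though I didn't re-measure them all.
- **Not confirmed:** I could not measure the clamp force left after letting go. I infer it from the push force and from the wedge staying put.
- **Disagreements:**
  - Gripped parts read about 3 mm narrower than their stated sizes: 31.4 mm for the 34 mm spacer and 39 mm for the 42 mm washer.
  - The three cameras placed the axle up to about 5 mm apart, so I aligned each part on the axle from wrist-camera pictures.

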